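# Put the battery box on charge

### The job

Put the heavy battery box on charge: slide it along the bench into the charging dock until it is fully home against the stop, then press the charge button on the charger housing all the way down and let it go. Push the box steadily and low, near its base, so that it slides and does not tip; do not lift it or touch its handle. Leave everything else on the bench where it is.

Things in the scene. Friction and masses are not known exactly. Their poses are not given: they have to be found in the camera images.
- battery: Battery box: tall closed grey case, 94 (x) x 160 (y) mm, top at 205 mm, set back 8 mm all round on a wider black base plinth; 2 to 2.8 kg. Origin: centre of its underside. x points out of the face with the brass contacts, which goes into the dock; y along its width; z up. Takes about 10 to 20 N to slide (friction 0.48 to 0.72); pushed higher than about 75 mm it may tip.
- plinth_face (a point): Centre of the low plinth face turned to the robot (the battery box's -x face), 20 mm above the bench and 55 mm behind the box's centre. The plinth is 110 (x) x 176 (y) x 40 mm high and stands on the bench.
- battery_handle: Black carrying handle on top of the battery box: a bar of 16 mm diameter, 92 mm long along the box's y, axis 235 mm above its underside (top at 243 mm). Origin: on the box's centre line, 205 mm above its underside. Not used in this job.
- dock: Charging dock bolted to the bench. Origin: at bench height, where the centre of the box's underside lies when fully home. x points into the dock, away from the robot; y left; z up. The box goes in with its axes along these. Two aluminium rails, 30 mm high, 10 mm thick, inner faces at y = +-94 mm (6 mm play each side), x = -15 to 55 mm. Between them the bench is bare and the box slides on it.
- dock_mouth (a point): Centre of the funnel mouth at bench height, 60 mm before the dock's origin: here the flared ends of the two rails (30 mm high) have their inner faces at y = +-119 mm; they close in straight to y = +-94 mm at x = -15 mm of the dock.
- dock_stop (a point): Centre of the foot of the stop face, at bench height, 55 mm beyond the dock's origin, where the box's plinth comes to rest. The grey stop and contact head is 204 mm wide, 40 mm thick, 69 mm high.
- charger_top (a point): Centre of the top of the grey charger housing, part of the dock on its left side: 120 (x) x 100 (y) x 110 mm high, at x = -45 to 75 mm and y = 128 to 228 mm of the dock.
- charge_button_top (a point): Centre of the top of the round charge button at rest, a grey push button of 30 mm diameter in a 46 mm wide black collar (collar 12 mm high) on top of the charger housing, near its edge towards the robot. About 132 mm above the bench; pressed straight down.
- charge_button (a joint): Travel of the charge button in m: 0 at rest, 0.006 fully down; sprung, fully down takes about 5 N, it comes back up by itself when released.
- keyboard: Bystander: half keyboard in an orange printed case, 115 x 150 mm, 29 mm high, in front of the charger housing. Origin: centre of its underside.
- screwdriver: Bystander: black-handled screwdriver, 170 mm long, lying beside the right-hand rail. Origin: on its underside near mid-length; x along it, towards the blade.
- glue: Bystander: pale glue bottle with black cap, 42 mm diameter, 110 mm high, right of the dock. Origin: centre of its underside.
- cutters: Bystander: side cutters with green handles, 155 mm long, 16 mm high, lying on the bench to the right. Origin: at its pivot, bench height.
- case_tray: Bystander: shallow open orange printed tray, 120 x 160 mm, 28 mm high, on the bench to the right. Origin: centre of its underside.
- jar: Bystander: translucent jar with white cap, 60 mm diameter, 75 mm high, left of the charger housing. Origin: centre of its underside.
- top_shell: Bystander: flat white printed shell, 70 x 130 mm, 18 mm high, on the bench to the left. Origin: centre of its underside.
Not all that is in view belongs to the job. What is shaped like the battery but purple is not meant.

How it is judged:
By the outcome, as a careful person would: the job done as asked, in the order asked, and still so for the second after the job is handed in, with the robot touching nothing.
It also fails if it takes over 51 s, if anything falls off the work surface, if the arm or the gripper's body presses on something with over 40 N, if the wrist force passes 120 N, or if a joint passes its speed limit or range.

### The arm

A 6-joint arm with a two-finger parallel gripper is mounted at the origin on the work surface. World frame = base frame: x ahead of the robot, y to its left, z up, the work surface at z = 0. Lengths are in m, angles in rad, forces in N, time in s.
With the tool pointing down it reaches from about 0.25 to 0.725 m from the base axis. Payload 4 kg.
Tool frame: the origin (TCP) lies midway between the tips of the shut fingers; the grasp point (between the pads) lies bot.tcp_to_grasp behind it (bot.tcp_to_grasp is the distance from the TCP to the grasp point, in m); z points along the fingers, y is the line along which they close (so a half turn about z gives the same grasp; the last joint's range is limited). The gripper opens to 85 mm and grips with 20 to 120 N. Pads are 22 mm wide; open, the fingers measure 114 mm over their backs; the gripper's body (76 mm by 85 mm) begins 54 mm behind the grasp point. The pads swing forward as they close: fully open they stand 13 mm farther back than shut.
Start: joints at [1.165, 0.241, 0.005, 1.335, 0, 1.571], TCP at [0.197, 0.459, 0.231] pointing down, gripper open.
Joint ranges: [-2.72, 2.72], [-1.05, 1.87], [-1.09, 1.28], [-1.99, 2.15], [-1.42, 1.44], [-3.14, 3.14]. Speed limits (rad/s): [2.79, 2.79, 3.14, 3.14, 3.14, 3.14].

### API

Orientations are given as a unit quaternion [x, y, z, w].
In Python, from workcell import readout, camera, bot gives the robot as it stands. The module is installed in compiled form; this text tells all that it offers.
- The arm moves only by the tool jog_arm, never from a script. Its argument "motion" is a list of rows, each an object of numbers: "x", "y", "z": the shift along the tool's x, y, z in mm; "spin": the turn about the tool's z in degrees; "fingers": the closure, from -1 (fully open) to 1 (shut). A call has 1 to 8 rows; each row is the pose to reach, as a shift and turn from the pose commanded when the call began, along the tool's axes at that moment; what a row does not reach only later rows make up. A row lasts 1/8 s, in which the tool goes at most 62.5 mm and 10.7 degrees, less where a joint would pass 70% of its speed; a pose out of reach is approached as far as the arm can. A call with a gripper value outside its range is refused whole. The fingers move at their own pace and stop on an object; the grip force is fixed at half the most. Time passes only in rows, so rows that repeat a pose let the fingers close. It gives the time, the measured TCP pose, the force, the opening and the grip force at its end, in the units of the state.
- readout.get_obs(): the state, without advancing time (a new reading comes with each control period).
- camera(name): name is "scene" or "top"; returns a dict with "pixels" (420x560x3 uint8, red, green, blue), "K" (3x3 intrinsics, pixels), "rvec" (rotation vector, rad) and "tvec" (3), from world to camera coordinates, as OpenCV has them. Camera axes: x right, y down, z forward; pixel columns grow to the right and rows downward; lengths in m; the calibration is good to about 2 mm. A picture is of the moment at which its call begins. There is no depth.
- bot.job_done(): hands the job in; it is judged then, once.
The state is a dict: "clock": time; "joint_pos": joint angles; "joint_vel": joint speeds; "tau": joint torques, N m; "eef_pos": TCP position; "tool_rot": TCP orientation; "ft_force": force on the tool from outside, world axes, zero at the start; "ft_torque": the same for the moment, N m; "grip_width": finger opening in m; "grasp_force": force on a finger pad.
Only numpy, scipy, OpenCV 4.12 (cv2) and the standard library are available. Lean on these libraries where they do the work, as an engineer would, in place of code of your own. Each camera call takes 0.05 s, during which the arm holds its last target. There are 200 camera calls.

## Working session

There is one attempt and no reset: what is moved stays moved. The work goes in short steps, Python scripts to look and compute and a tool call to move; the robot and the scene stay as the last step left them, time stands still between calls to the robot, and variables do not carry over. Pictures are saved under pics/ and viewed, at most 10 in all, crops included, and the job is handed in when it is done.

Besides the shell and the picture viewer there is one more tool, called after ">>>" as name(argument=value, ...), one argument or row to a line, values as JSON. jog_arm: Moves the arm, as the interface text tells. Its arguments: {"type":"object","properties":{"motion":{"type":"array"}},"required":["motion"]}

```bash
mkdir -p pics; cat > h.py <<'E'
from workcell import readout, camera, bot
import numpy as np, cv2
def cam(n):
    c=camera(n); np.savez(f'pics/{n}.npz',**{k:np.asarray(v) for k,v in c.items()}); return c
def load(n): return dict(np.load(f'pics/{n}.npz'))
def ray(c,u,v):
    R=cv2.Rodrigues(np.float64(c['rvec']))[0]; t=np.float64(c['tvec']).ravel()
    return -R.T@t, R.T@np.linalg.inv(c['K'])@np.array([u,v,1.])
def onz(c,u,v,z):
    o,d=ray(c,u,v); return o+d*(z-o[2])/d[2]
def tri(c1,p1,c2,p2):
    o1,d1=ray(c1,*p1);o2,d2=ray(c2,*p2)
    s=np.linalg.lstsq(np.c_[d1,-d2],o2-o1,rcond=None)[0]
    a,b=o1+d1*s[0],o2+d2*s[1]; return (a+b)/2,np.linalg.norm(a-b)
def proj(c,P): return cv2.projectPoints(np.float64(P).reshape(-1,3),c['rvec'],c['tvec'],c['K'],None)[0].reshape(-1,2)
E
python3 - <<'E'
from h import *
for n in ('scene','top'):
    c=cam(n); cv2.imwrite(f'pics/{n}1.png',cv2.resize(c['pixels'][:,:,::-1],(800,600),interpolation=cv2.INTER_CUBIC)); print(n,ray(c,280,210))
o=readout.get_obs();print(o['clock'],o['eef_pos'],o['tool_rot'],o['ft_force'],bot.tcp_to_grasp)
E
```

```text
scene (array([ 1.28170304, -0.7957667 ,  1.24225613]), array([-0.48852363,  0.49884478, -0.71589009]))
top (array([ 0.31603889, -0.01969461,  1.41659758]), array([ 0.16235676, -0.01515094, -0.98680319]))
0.1 [0.19714337 0.4588659  0.23050854] [ 2.01509950e-01  9.79486012e-01 -9.22771198e-04 -2.03206184e-04] [0.05849414 0.11789084 0.32770708] 0.0187
```

View pics/scene1.png

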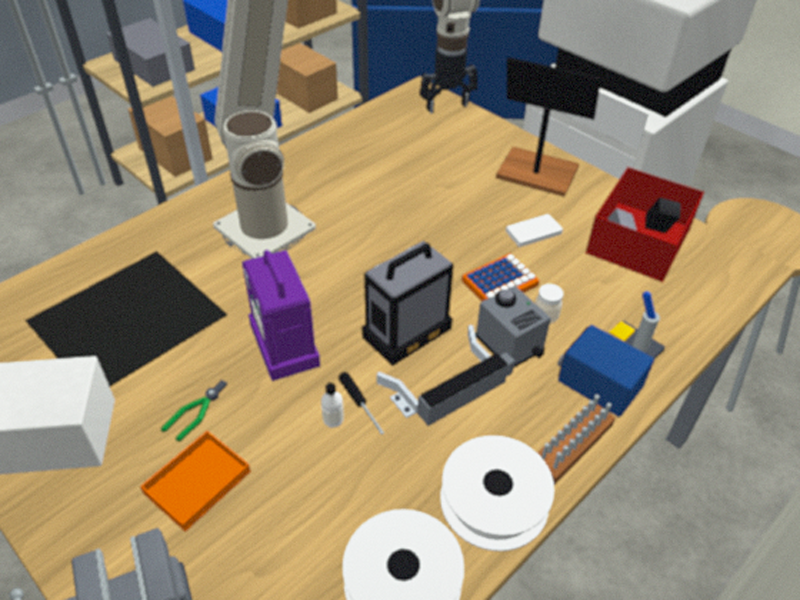

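View pics/top1.png

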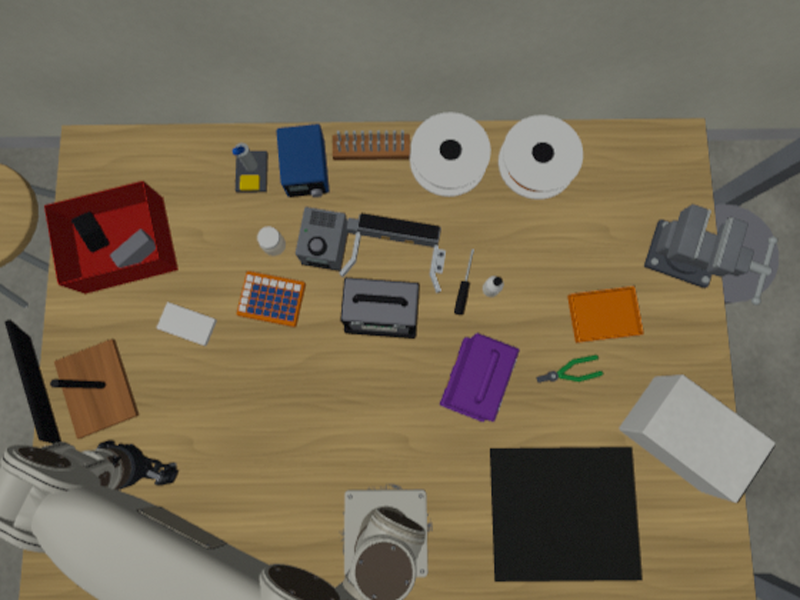

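The grey battery box is at scene (408,300) and top (380,307). The purple lookalike is at scene (280,315) and top (480,377). The grey one fits the description: a grey case on a black plinth, with brass contacts facing the dock. I'll confirm this in enlarged crops.

```bash
python3 - <<'E'
from h import *
def crop(n,x0,y0,w,h,s,f):
    p=load(n)['pixels'][y0:y0+h,x0:x0+w,::-1]; p=cv2.resize(p,None,fx=s,fy=s,interpolation=cv2.INTER_CUBIC)
    for k in range(0,w,20): cv2.putText(p,str(x0+k),(k*s,10),0,.35,(0,0,255),1); cv2.line(p,(k*s,12),(k*s,18),(0,0,255),1)
    for k in range(0,h,20): cv2.putText(p,str(y0+k),(0,k*s+4),0,.35,(0,0,255),1)
    cv2.imwrite(f,p)
crop('scene',245,165,155,135,5,'pics/sc.png'); crop('top',200,135,155,110,5,'pics/tc.png')
E
```

```text
(no output)
```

View pics/sc.png

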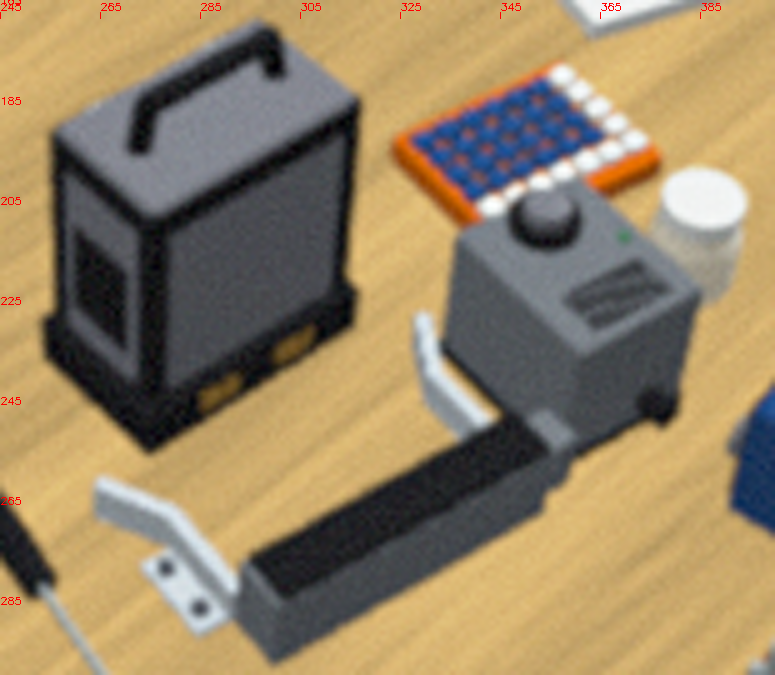

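View pics/tc.png

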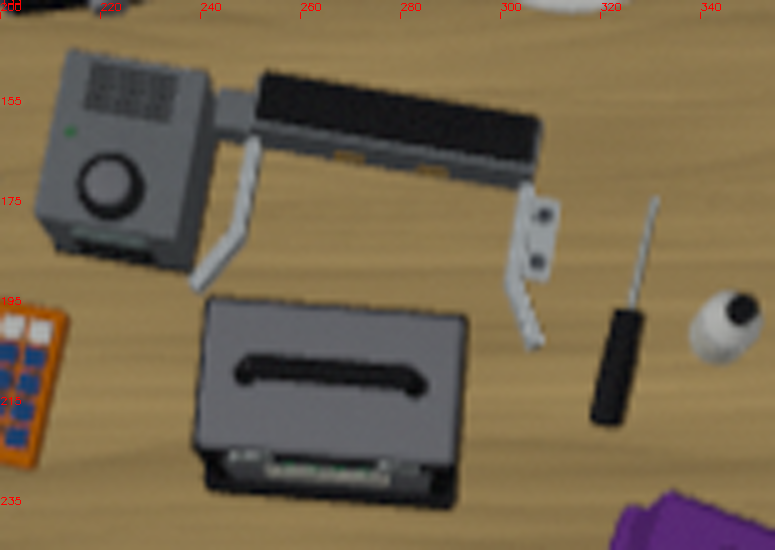

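The crops confirm it: grey case, black plinth, and brass contacts at scene (288,243) and (303,233), facing the dock. The button is at scene (354.6,206.6) and top (222,172.4). Next I'll triangulate the points and fit the poses.

```bash
cat > fit.py <<'E'
from h import *
from scipy.optimize import least_squares
S,T=load('scene'),load('top')
def sc(x,y): return (245+x/5,165+y/5)
def tc(x,y): return (200+x/5,135+y/5)
A={'bat':[((47,-80,205),sc(150,218),tc(467,317)),((47,80,205),sc(360,98),tc(208,298)),((-47,-80,205),sc(54,135),tc(460,463)),((-47,80,205),sc(260,20),tc(195,447)),
 ((55,-88,0),sc(150,452),None),((55,88,0),sc(354,325),None),((-55,-88,0),sc(45,358),tc(455,508)),((-55,88,0),None,tc(206,490))],
'dock':[((-45,128,110),sc(460,238),None),((75,128,110),sc(580,352),tc(210,72)),((75,228,110),sc(700,290),tc(70,50)),((-45,228,110),None,tc(38,213)),
 ((55,-102,69),sc(250,555),tc(530,165)),((95,-102,69),sc(290,600),tc(540,118)),((-60,-119,30),sc(100,480),None),((-60,119,30),sc(418,315),None)]}
if __name__=='__main__':
  for n,L in A.items():
    def P(q,m): 
        c,s=np.cos(q[2]),np.sin(q[2]); m=np.array(m)/1000; return [q[0]+c*m[0]-s*m[1],q[1]+s*m[0]+c*m[1],m[2]]
    def f(q): return np.concatenate([(proj(C,P(q,m))[0]-p) for m,a,b in L for C,p in((S,a),(T,b)) if p])
    r=least_squares(f,[.45,0,0],loss='soft_l1'); print(n,r.x.round(4),np.degrees(r.x[2]).round(2)); print(f(r.x).reshape(-1,2).round(1).tolist())
    for m,a,b in L:
        if a and b: t,e=tri(S,a,T,b); print('  ',m,t.round(3),round(e,4))
    if n=='dock':
        t,e=tri(S,sc(548,206),T,tc(109,187)); print('button',t,e,onz(S,*sc(548,206),.132),onz(T,*tc(109,187),.132))
        b=t-[*r.x[:2],0]; c,s=np.cos(r.x[2]),np.sin(r.x[2]); print('btn in dock',c*b[0]+s*b[1],-s*b[0]+c*b[1])
E
python3 fit.py
```

```text
bat [ 0.5173  0.005  -0.0737] -4.23
[[-0.2, -0.6], [-0.6, -2.3], [-0.7, -1.2], [-0.8, -1.8], [-1.9, -1.8], [-0.9, -1.1], [-1.8, -1.9], [-0.5, -1.3], [-1.1, 2.0], [-0.1, 0.3], [-2.3, 0.1], [-0.1, -0.6], [-0.0, -0.2]]
   (47, -80, 205) [ 0.554 -0.078  0.199] 0.0064
   (47, 80, 205) [0.568 0.082 0.198] 0.0066
   (-47, -80, 205) [ 0.465 -0.071  0.197] 0.0093
   (-47, 80, 205) [0.476 0.091 0.195] 0.0085
   (-55, -88, 0) [ 0.457 -0.076 -0.002] 0.0092
dock [ 0.652  -0.0247 -0.1637] -9.38
[[-2.5, -1.2], [-0.3, 0.4], [-1.0, -2.1], [0.8, -1.4], [-2.1, -2.0], [-2.1, -0.5], [-2.3, -0.2], [0.6, -1.7], [-1.8, 0.4], [0.3, -3.3], [-0.2, -0.2], [-1.6, -0.6]]
   (75, 128, 110) [0.743 0.089 0.108] 0.0081
   (75, 228, 110) [0.761 0.184 0.104] 0.0062
   (55, -102, 69) [ 0.689 -0.129  0.062] 0.0084
   (95, -102, 69) [ 0.724 -0.136  0.06 ] 0.0118
button [0.66078354 0.15545789 0.12220598] 0.010127776400003724 [0.66868819 0.15189843 0.132     ] [0.65461461 0.15032557 0.132     ]
btn in dock -0.020713143612234947 0.17914762653886585
```

```bash
sed -i 's|245+x/5,165+y/5|244.6+x/5,164.6+y/5|;s|200+x/5,135+y/5|199.6+x/5,134.6+y/5|' fit.py; python3 fit.py; python3 - <<'E'
from fit import *
# dark/bright row profiles are unnecessary; overlay fitted model check
E
```

```text
bat [ 0.5168  0.0057 -0.0776] -4.45
[[0.1, -0.4], [-0.3, -1.7], [-0.2, -0.9], [-0.5, -1.3], [-1.5, -1.7], [-0.8, -0.5], [-1.3, -1.6], [-0.4, -0.8], [-0.8, 2.2], [0.3, 0.6], [-1.9, 0.2], [0.0, -0.0], [0.1, 0.2]]
   (47, -80, 205) [ 0.554 -0.077  0.201] 0.0036
   (47, 80, 205) [0.568 0.082 0.199] 0.0039
   (-47, -80, 205) [ 0.465 -0.07   0.199] 0.0066
   (-47, 80, 205) [0.477 0.091 0.197] 0.0057
   (-55, -88, 0) [ 0.457 -0.075  0.   ] 0.006
dock [ 0.6509 -0.024  -0.1669] -9.56
[[-2.1, -1.0], [0.0, 0.6], [-0.7, -1.4], [1.2, -1.1], [-1.8, -1.4], [-2.0, 0.0], [-2.2, -0.2], [0.9, -0.9], [-1.7, 0.4], [0.5, -2.5], [0.1, -0.3], [-1.2, -0.5]]
   (75, 128, 110) [0.743 0.089 0.11 ] 0.0054
   (75, 228, 110) [0.76  0.184 0.106] 0.0035
   (55, -102, 69) [ 0.689 -0.129  0.063] 0.0055
   (95, -102, 69) [ 0.724 -0.136  0.062] 0.0089
button [0.6606445  0.15548825 0.1242213 ] 0.007360238053716821 [0.66675719 0.15234222 0.132     ] [0.65598312 0.15165711 0.132     ]
btn in dock -0.02018696977630563 0.17857637592682987
```

>>> jog_arm(
  motion=[
    {"x":-40,"y":-38,"z":0,"spin":9,"fingers":-1},
    {"x":-82,"y":-77,"z":0,"spin":19,"fingers":-1},
    {"x":-124,"y":-116,"z":0,"spin":28,"fingers":-1},
    {"x":-165,"y":-155,"z":0,"spin":38,"fingers":-1},
    {"x":-207,"y":-194,"z":0,"spin":47,"fingers":-1},
    {"x":-248,"y":-233,"z":0,"spin":57,"fingers":-1},
    {"x":-290,"y":-272,"z":0,"spin":66,"fingers":-1},
    {"x":-330,"y":-310,"z":0,"spin":76,"fingers":-1},
  ],
)

```text
clock: 1.1
eef_pos: [0.3785, 0.0424, 0.2312]
tool_rot: [0.764, 0.646, 0.0, 0.0]
ft_force: [1.3, 1.1, -0.4]
grip_width: 0.0855
grasp_force: 0.0
```

```bash
cat > look.py <<'E'
import sys
from h import *
n,x0,y0,w,h,s,f=sys.argv[1],*map(int,sys.argv[2:7]),sys.argv[7]
p=cam(n)['pixels'][y0:y0+h,x0:x0+w,::-1]; p=cv2.resize(p,None,fx=s,fy=s,interpolation=cv2.INTER_CUBIC)
cv2.imwrite(f'pics/{f}.png',p)
o=readout.get_obs(); q=o['tool_rot']; from scipy.spatial.transform import Rotation as R
M=R.from_quat(q).as_matrix(); print(o['clock'],o['eef_pos'].round(4) if hasattr(o['eef_pos'],'round') else o['eef_pos'],'ty',np.degrees(np.arctan2(M[1,1],M[0,1])).round(2),o['grip_width'],np.round(o['ft_force'],1), M.round(3).tolist())
E
python3 look.py scene 230 110 180 150 4 g1
```

```text
1.15 [0.3807 0.0369 0.2312] ty -10.26 0.08514983193233754 [ 3.7 -4.1  1. ] [[0.178, 0.984, 0.002], [0.984, -0.178, -0.005], [-0.005, 0.003, -1.0]]
```

View pics/g1.png

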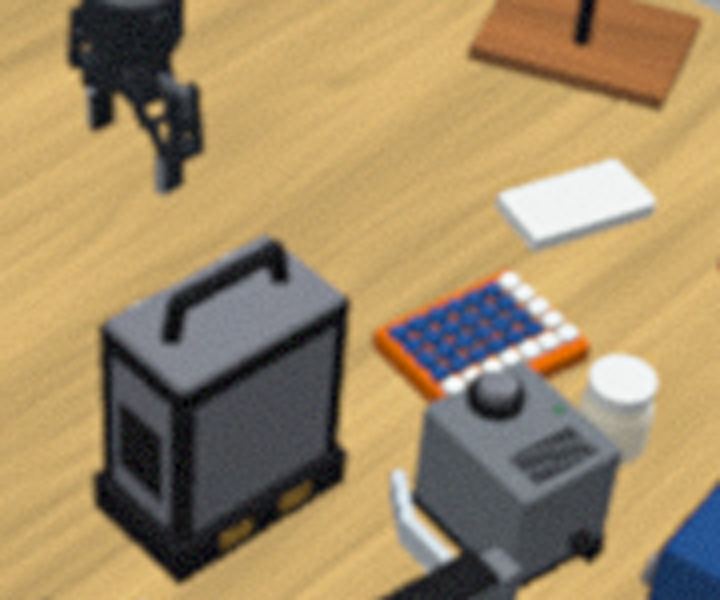

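>>> jog_arm(
  motion=[
    {"z":40,"fingers":-1},
    {"z":90,"fingers":-1},
    {"z":140,"fingers":-1},
    {"z":185,"fingers":-1},
    {"z":215,"fingers":-1},
    {"z":228,"fingers":-1},
    {"z":232,"fingers":-1},
    {"z":232,"fingers":-1},
  ],
)

```text
validation failed for argument at $.mo...
```

>>> jog_arm(
  motion=[
    {"y":4,"fingers":-1},
    {"y":8,"fingers":-1},
    {"y":12,"fingers":-1},
    {"y":16,"fingers":-1},
    {"y":20,"fingers":-1},
    {"y":24,"fingers":-1},
    {"y":28,"fingers":-1},
    {"y":32,"fingers":-1},
  ],
)

```text
validation failed for argument at $.mo...
```

```bash
python3 look.py scene 230 140 160 140 5 g2
```

```text
1.2 [0.3795 0.0399 0.2311] ty -9.87 0.08544049452763 [0.1 0.5 0. ] [[0.171, 0.985, 0.0], [0.985, -0.171, -0.002], [-0.001, 0.001, -1.0]]
```

View pics/g2.png

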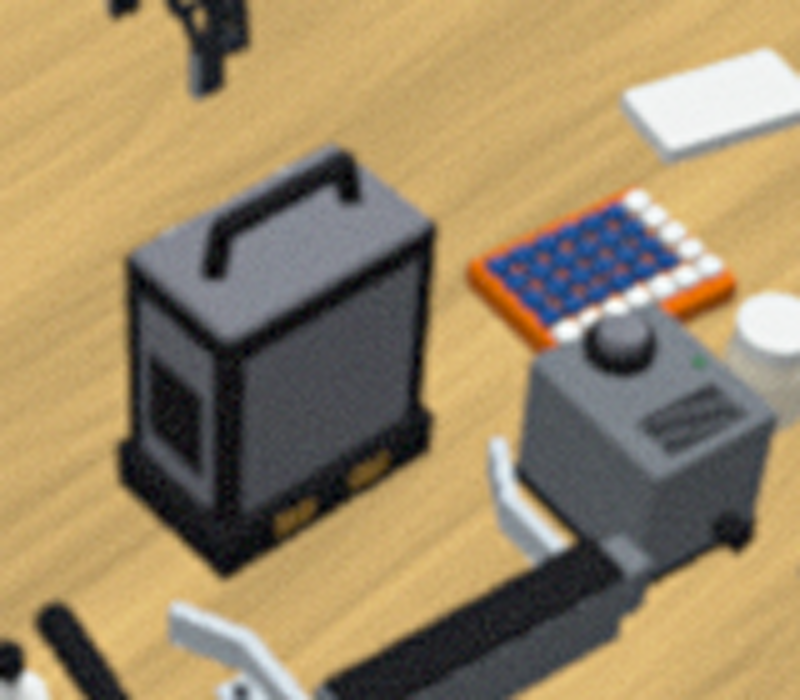

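All five keys are required in each row, so nothing has moved. The picture shows the box still at its start.

>>> jog_arm(
  motion=[
    {"x":0,"y":0,"z":40,"spin":0,"fingers":-1},
    {"x":0,"y":0,"z":90,"spin":0,"fingers":-1},
    {"x":0,"y":0,"z":140,"spin":0,"fingers":-1},
    {"x":0,"y":0,"z":185,"spin":0,"fingers":-1},
    {"x":0,"y":0,"z":215,"spin":0,"fingers":-1},
    {"x":0,"y":0,"z":228,"spin":0,"fingers":-1},
    {"x":0,"y":0,"z":232,"spin":0,"fingers":-1},
    {"x":0,"y":0,"z":232,"spin":0,"fingers":-1},
  ],
)

```text
clock: 2.2
eef_pos: [0.3781, 0.0447, -0.0006]
tool_rot: [0.762, 0.648, -0.0, -0.0]
ft_force: [-0.1, -0.3, 0.4]
grip_width: 0.0854
grasp_force: 0.0
```

>>> jog_arm(
  motion=[
    {"x":0,"y":4,"z":0,"spin":0,"fingers":-1},
    {"x":0,"y":8,"z":0,"spin":0,"fingers":-1},
    {"x":0,"y":12,"z":0,"spin":0,"fingers":-1},
    {"x":0,"y":16,"z":0,"spin":0,"fingers":-1},
    {"x":0,"y":20,"z":0,"spin":0,"fingers":-1},
    {"x":0,"y":24,"z":0,"spin":0,"fingers":-1},
    {"x":0,"y":28,"z":0,"spin":0,"fingers":-1},
    {"x":0,"y":32,"z":0,"spin":0,"fingers":-1},
  ],
)

```text
clock: 3.2
eef_pos: [0.4021, 0.0398, -0.0027]
tool_rot: [0.761, 0.648, -0.005, -0.005]
ft_force: [-13.0, 3.7, 1.5]
grip_width: 0.0855
grasp_force: 0.0
```

```bash
cp pics/scene.npz pics/ref.npz; cp pics/top.npz pics/reft.npz
cat > track.py <<'E'
from fit import *
from workcell import readout
L=A['bat']; q0=np.array([.5168,.0057,-.0776]); D=np.array([.6509,-.024,-.1669])
def P(q,m,pit=0):
    m=np.array(m)/1000; m=np.array([np.cos(pit)*m[0]+np.sin(pit)*m[2],m[1],-np.sin(pit)*m[0]+np.cos(pit)*m[2]])
    c,s=np.cos(q[2]),np.sin(q[2]); return [q[0]+c*m[0]-s*m[1],q[1]+s*m[0]+c*m[1],m[2]]
import os
C=cam('scene'); R=load('ref')
g=lambda c: cv2.cvtColor(c['pixels'],cv2.COLOR_RGB2GRAY)
pts0=np.load('pics/pts.npy') if os.path.exists('pics/pts.npy') else None
M=[m for m,a,b in L if a]; ref=np.array([a for m,a,b in L if a]); off=ref-np.array([proj(load('ref'),P(q0,m))[0] for m in M])
prev=load('prev') if pts0 is not None else R
p0=(pts0 if pts0 is not None else ref).astype(np.float32).reshape(-1,1,2)
p1,st,er=cv2.calcOpticalFlowPyrLK(g(prev),g(C),p0,None,winSize=(21,21),maxLevel=3)
p1=p1.reshape(-1,2); st=st.ravel()
f=lambda q: np.concatenate([proj(C,P(q,m,q[3]))[0]+o-p for m,o,p,s in zip(M,off,p1,st) if s])
r=least_squares(f,[*q0,0],loss='soft_l1',f_scale=.5); q=r.x
np.save('pics/pts.npy',np.array([proj(C,P(q,m,0))[0]+o for m,o in zip(M,off)]) if 0 else p1); np.savez('pics/prev.npz',**{k:np.asarray(v) for k,v in C.items()})
d=q[:2]-D[:2]; c,s=np.cos(D[2]),np.sin(D[2])
print('box',q[:2].round(4),'yaw',np.degrees(q[2]).round(2),'pitch',np.degrees(q[3]).round(2),'in dock mm',(1000*(c*d[0]+s*d[1])).round(1),(1000*(-s*d[0]+c*d[1])).round(1),'dyaw',np.degrees(q[2]-D[2]).round(2)); print(f(q).reshape(-1,2).round(1).tolist())
o=readout.get_obs(); print(o['clock'],np.round(o['eef_pos'],4),np.round(o['ft_force'],1),np.round(o['ft_torque'],2))
cv2.imwrite('pics/cur.png',cv2.resize(C['pixels'][140:280,230:390,::-1],None,fx=5,fy=5,interpolation=cv2.INTER_CUBIC))
E
python3 track.py
```

```text
box [0.5234 0.0048] yaw -5.78 pitch -0.08 in dock mm -130.6 7.2 dyaw 3.78
[[0.1, -0.1], [0.0, 0.0], [-1.4, 28.2], [0.3, -0.2], [-0.0, -0.0], [-0.0, -0.1], [0.2, -0.1]]
3.25 [ 0.4033  0.0396 -0.0027] [-9.4  1.5  0.1] [0.41 1.53 0.22]
```

>>> jog_arm(
  motion=[
    {"x":0,"y":4,"z":0,"spin":0,"fingers":-1},
    {"x":0,"y":8,"z":0,"spin":0,"fingers":-1},
    {"x":0,"y":12,"z":0,"spin":0,"fingers":-1},
    {"x":0,"y":16,"z":0,"spin":0,"fingers":-1},
    {"x":0,"y":20,"z":0,"spin":0,"fingers":-1},
    {"x":0,"y":24,"z":0,"spin":0,"fingers":-1},
  ],
)

```text
clock: 4.0
eef_pos: [0.4252, 0.0358, -0.0029]
tool_rot: [0.762, 0.648, -0.006, -0.006]
ft_force: [-14.1, 2.8, 2.4]
grip_width: 0.0853
grasp_force: 0.0
```

```bash
python3 track.py
```

```text
box [ 5.453e-01 -1.000e-04] yaw -7.76 pitch -0.34 in dock mm -108.1 6.0 dyaw 1.8
[[0.1, -0.2], [-0.3, 0.3], [-2.0, 27.7], [0.7, -0.6], [-0.1, 0.4], [0.1, -0.4], [0.4, -0.3]]
4.05 [ 0.4262  0.0356 -0.0029] [-12.3   2.8   2.7] [ 0.26  1.61 -0.12]
```

>>> jog_arm(
  motion=[
    {"x":-1,"y":4,"z":0,"spin":0,"fingers":-1},
    {"x":-2,"y":8,"z":0,"spin":0,"fingers":-1},
    {"x":-3,"y":12,"z":0,"spin":0,"fingers":-1},
    {"x":-4,"y":16,"z":0,"spin":0,"fingers":-1},
    {"x":-5,"y":20,"z":0,"spin":0,"fingers":-1},
    {"x":-6,"y":24,"z":0,"spin":0,"fingers":-1},
    {"x":-7,"y":28,"z":0,"spin":0,"fingers":-1},
  ],
)

```text
clock: 4.92
eef_pos: [0.4521, 0.025, -0.0031]
tool_rot: [0.761, 0.648, -0.005, -0.006]
ft_force: [-11.8, 4.5, 0.3]
grip_width: 0.0852
grasp_force: 0.0
```

```bash
python3 track.py
```

```text
box [ 0.5716 -0.0092] yaw -7.32 pitch -0.38 in dock mm -80.6 1.4 dyaw 2.24
[[0.3, -0.5], [-0.3, 1.5], [-1.3, 28.1], [0.3, -1.3], [-0.4, 0.9], [0.3, -0.9], [0.5, -0.2]]
4.975 [ 0.4531  0.0245 -0.003 ] [-11.3   1.4   2.3] [0.36 1.65 0.  ]
```

View pics/cur.png

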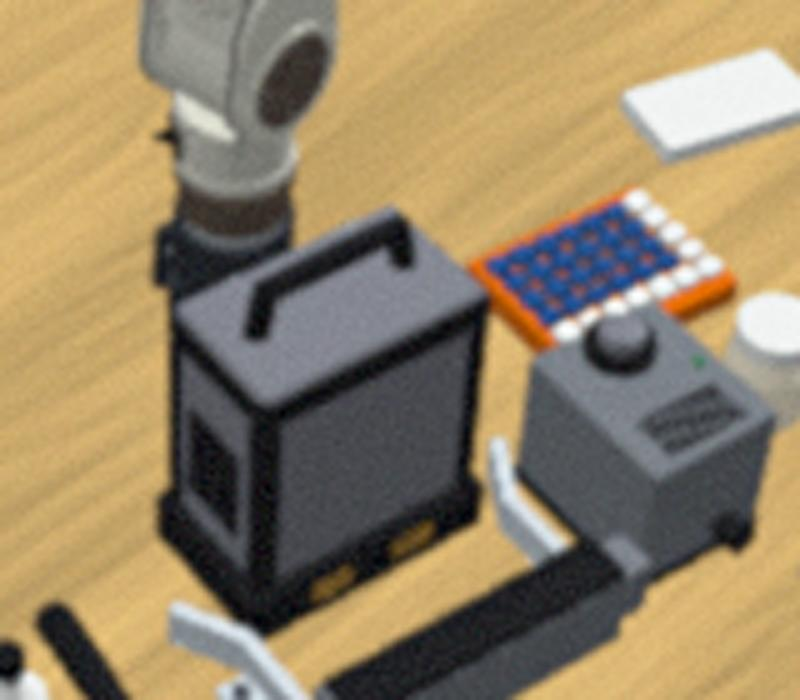

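The box is upright and entering the funnel, with its plinth's near corner at crop (262,628) and the rail tips at (180,610) and (495,450).

>>> jog_arm(
  motion=[
    {"x":0,"y":4,"z":0,"spin":0,"fingers":-1},
    {"x":0,"y":8,"z":0,"spin":0,"fingers":-1},
    {"x":0,"y":12,"z":0,"spin":0,"fingers":-1},
    {"x":0,"y":16,"z":0,"spin":0,"fingers":-1},
    {"x":0,"y":20,"z":0,"spin":0,"fingers":-1},
    {"x":0,"y":24,"z":0,"spin":0,"fingers":-1},
    {"x":0,"y":28,"z":0,"spin":0,"fingers":-1},
    {"x":0,"y":32,"z":0,"spin":0,"fingers":-1},
  ],
)

```text
clock: 5.98
eef_pos: [0.4834, 0.0194, -0.0032]
tool_rot: [0.762, 0.648, -0.005, -0.006]
ft_force: [-13.1, 3.0, 3.3]
grip_width: 0.0855
grasp_force: 0.0
```

```bash
python3 track.py
```

```text
box [ 0.6023 -0.0153] yaw -8.34 pitch -1.14 in dock mm -49.4 0.5 dyaw 1.22
[[0.1, -1.2], [6.5, 4.7], [-1.9, 28.1], [-0.2, -2.1], [-1.5, 1.6], [0.3, -1.2], [0.6, -0.2]]
6.025 [ 0.4845  0.0192 -0.0031] [-11.6   1.9   2.1] [ 0.26  1.68 -0.09]
```

>>> jog_arm(
  motion=[
    {"x":0,"y":4,"z":0,"spin":0,"fingers":-1},
    {"x":0,"y":8,"z":0,"spin":0,"fingers":-1},
    {"x":0,"y":12,"z":0,"spin":0,"fingers":-1},
    {"x":0,"y":16,"z":0,"spin":0,"fingers":-1},
    {"x":0,"y":20,"z":0,"spin":0,"fingers":-1},
    {"x":0,"y":24,"z":0,"spin":0,"fingers":-1},
    {"x":0,"y":28,"z":0,"spin":0,"fingers":-1},
    {"x":0,"y":32,"z":0,"spin":0,"fingers":-1},
  ],
)

```text
clock: 7.02
eef_pos: [0.5152, 0.0144, -0.0035]
tool_rot: [0.762, 0.648, -0.005, -0.006]
ft_force: [-11.9, 3.6, 0.7]
grip_width: 0.0852
grasp_force: 0.0
```

```bash
python3 track.py
```

```text
box [ 0.6028 -0.0127] yaw -3.68 pitch 1.74 in dock mm -49.3 3.2 dyaw 5.89
[[0.5, -4.9], [3.2, 1.1], [-4.6, 25.0], [-6.8, -8.5], [0.2, 0.1], [3.0, 0.4], [-3.8, -3.5]]
7.075 [ 0.5161  0.0143 -0.0034] [-12.1   1.7   1.7] [ 0.29  1.7  -0.12]
```

View pics/cur.png

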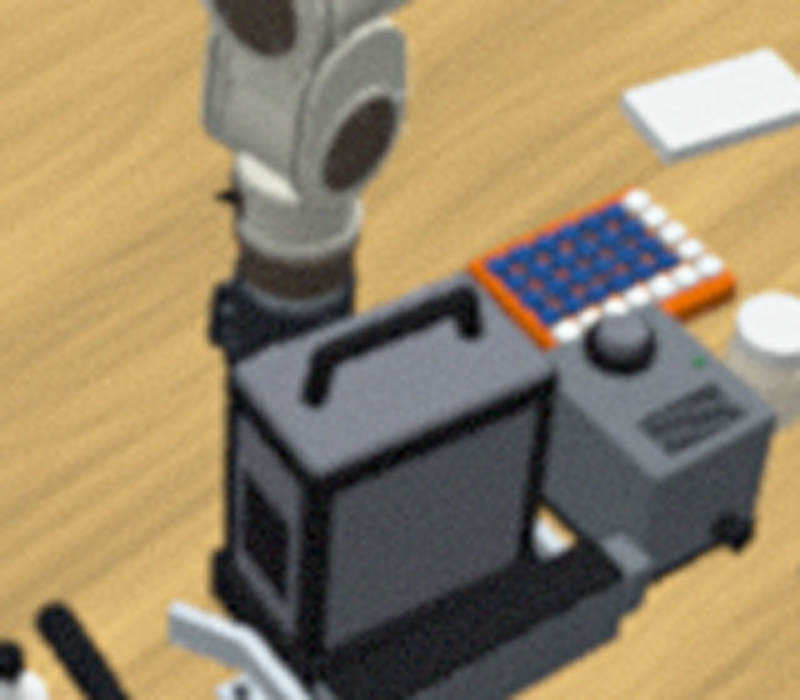

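The box is square between the rails, with an estimated 17 mm to go. The feature tracking is now occluded, so I'll go by contact force.

>>> jog_arm(
  motion=[
    {"x":0,"y":3,"z":0,"spin":0,"fingers":-1},
    {"x":0,"y":6,"z":0,"spin":0,"fingers":-1},
    {"x":0,"y":9,"z":0,"spin":0,"fingers":-1},
    {"x":0,"y":12,"z":0,"spin":0,"fingers":-1},
  ],
)

```text
clock: 7.58
eef_pos: [0.5235, 0.0135, -0.0038]
tool_rot: [0.761, 0.648, -0.007, -0.009]
ft_force: [-23.4, 7.3, 6.0]
grip_width: 0.0852
grasp_force: 0.0
```

>>> jog_arm(
  motion=[
    {"x":0,"y":2,"z":0,"spin":0,"fingers":-1},
    {"x":0,"y":4,"z":0,"spin":0,"fingers":-1},
  ],
)

```text
clock: 7.82
eef_pos: [0.5247, 0.0121, -0.0049]
tool_rot: [0.762, 0.648, -0.01, -0.009]
ft_force: [-22.8, 1.7, 1.2]
grip_width: 0.0853
grasp_force: 0.0
```

>>> jog_arm(
  motion=[
    {"x":0,"y":2,"z":0,"spin":0,"fingers":-1},
    {"x":0,"y":3,"z":0,"spin":0,"fingers":-1},
  ],
)

```text
clock: 8.07
eef_pos: [0.5275, 0.0122, -0.0054]
tool_rot: [0.761, 0.648, -0.009, -0.01]
ft_force: [-25.3, 7.2, 3.7]
grip_width: 0.0853
grasp_force: 0.0
```

>>> jog_arm(
  motion=[
    {"x":0,"y":2,"z":0,"spin":0,"fingers":-1},
    {"x":0,"y":3,"z":0,"spin":0,"fingers":-1},
    {"x":0,"y":3,"z":0,"spin":0,"fingers":-1},
  ],
)

```text
clock: 8.45
eef_pos: [0.5274, 0.0125, -0.0051]
tool_rot: [0.761, 0.648, -0.011, -0.012]
ft_force: [-32.0, 8.9, 11.2]
grip_width: 0.0851
grasp_force: 0.0
```

```bash
python3 - <<'E'
from h import *
a=cam('top')['pixels'];b=cam('scene')['pixels']
ca=cv2.resize(a[135:225,205:325,::-1],(560,420),interpolation=cv2.INTER_CUBIC);cb=cv2.resize(b[200:290,270:390,::-1],(560,420),interpolation=cv2.INTER_CUBIC)
cv2.imwrite('pics/both.png',cv2.resize(np.hstack([ca,cb]),(800,300)))
cv2.imwrite('pics/hs.png',np.hstack([ca[:,:400],cb[:,:400]]))
np.savez('pics/prepress.npz',a=a,b=b)
o=readout.get_obs(); print(np.round(o['ft_force'],1),np.round(o['eef_pos'],4),o['joint_pos'])
E
```

```text
[-32.1   8.8  11.2] [ 0.5274  0.0125 -0.0051] [ 0.0207092   0.53751829 -0.22609123  0.84011771  0.00504558  1.75091881]
```

View pics/hs.png

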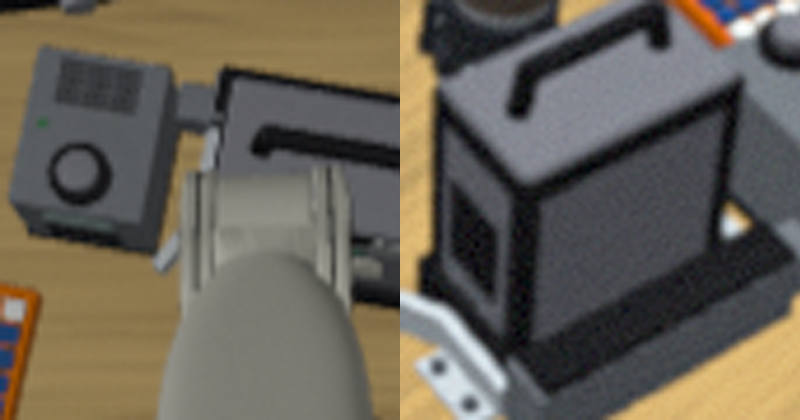

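```bash
cat > photo.py <<'E'
from fit import *
from track_p import P
E
python3 - <<'E'
import sys; sys.path.insert(0,'.')
from fit import *
from scipy.ndimage import map_coordinates,gaussian_filter
def P(q,m):
    c,s=np.cos(q[2]),np.sin(q[2]); m=np.atleast_2d(m)/1000
    return np.c_[q[0]+c*m[:,0]-s*m[:,1],q[1]+s*m[:,0]+c*m[:,1],m[:,2]]
R=load('ref'); C=load('scene'); g=lambda c: gaussian_filter(c['pixels'].mean(2),.7)
G0,G1=g(R),g(C); st=lambda *a: np.stack(np.meshgrid(*a,indexing='ij'),-1).reshape(-1,3)
pts=np.vstack([st(np.arange(-44,46,3),np.arange(-76,78,3),[205]),st([47],np.arange(-76,78,3),np.arange(100,203,3)),st(np.arange(-44,46,3),[-80],np.arange(60,203,3))])
smp=lambda G,u: map_coordinates(G,[u[:,1],u[:,0]],order=1)
for q0 in ([.5168,.0057,-.0776],[.5193,.0057,-.0776],[.5168,.0087,-.0776]):
  I0=smp(G0,proj(R,P(q0,pts)))
  best=None
  for dx in (-12,-6,0,6):
    r=least_squares(lambda q: smp(G1,proj(C,P(q,pts)))-I0,[.6509+dx/1000,-.024,-.16],loss='soft_l1',f_scale=8,x_scale=[.003,.003,.02],diff_step=1e-3)
    if best is None or r.cost<best.cost: best=r
  q=best.x; d=q[:2]-np.array([.6509,-.024]); c,s=np.cos(-.1669),np.sin(-.1669)
  print(q.round(4),np.degrees(q[2]).round(2),best.cost,'dock mm',1000*(c*d[0]+s*d[1]),1000*(-s*d[0]+c*d[1]),'travel',1000*(q[:2]-q0[:2]))
E
rm photo.py
```

```text
[ 0.6476 -0.0307 -0.1821] -10.43 46179.822710478125 dock mm -2.147162466688954 -7.1790024236690595 travel [130.79005284 -36.42254656]
[ 0.6501 -0.0309 -0.1833] -10.5 42649.32019905442 dock mm 0.3426264222253072 -6.976902975224859 travel [130.77881888 -36.63687462]
[ 0.6479 -0.028  -0.1825] -10.46 54639.98954028709 dock mm -2.2507762564679856 -4.449891417553202 travel [131.14125574 -36.71414496]
```

The fit puts the box about home (0 to -2 mm), but the yaw is uncertain by about 1°. I'll push once more, right of centre, to seat the other corner.

>>> jog_arm(
  motion=[
    {"x":0,"y":-12,"z":0,"spin":0,"fingers":-1},
    {"x":0,"y":-25,"z":0,"spin":0,"fingers":-1},
    {"x":-30,"y":-27,"z":0,"spin":0,"fingers":-1},
    {"x":-60,"y":-27,"z":0,"spin":0,"fingers":-1},
    {"x":-60,"y":-22,"z":0,"spin":0,"fingers":-1},
    {"x":-60,"y":-17,"z":0,"spin":0,"fingers":-1},
    {"x":-60,"y":-13,"z":0,"spin":0,"fingers":-1},
    {"x":-60,"y":-9,"z":0,"spin":0,"fingers":-1},
  ],
)

```text
clock: 9.55
eef_pos: [0.5183, -0.0455, -0.0028]
tool_rot: [0.761, 0.648, -0.005, -0.006]
ft_force: [-20.1, 5.1, 1.6]
grip_width: 0.0852
grasp_force: 0.0
```

>>> jog_arm(
  motion=[
    {"x":0,"y":2,"z":0,"spin":0,"fingers":-1},
    {"x":0,"y":4,"z":0,"spin":0,"fingers":-1},
  ],
)

```text
clock: 9.8
eef_pos: [0.5179, -0.0452, -0.004]
tool_rot: [0.761, 0.648, -0.008, -0.009]
ft_force: [-27.9, 6.6, 10.6]
grip_width: 0.0855
grasp_force: 0.0
```

>>> jog_arm(
  motion=[
    {"x":0,"y":2,"z":0,"spin":0,"fingers":-1},
    {"x":0,"y":4,"z":0,"spin":0,"fingers":-1},
  ],
)

```text
clock: 10.05
eef_pos: [0.5174, -0.0453, -0.0048]
tool_rot: [0.761, 0.648, -0.011, -0.012]
ft_force: [-37.4, 7.5, 15.9]
grip_width: 0.0853
grasp_force: 0.0
```

The right side is solid too: no motion up to 37 N, so the box is home. I'll back off, rise, shut the fingers and go to the button.

>>> jog_arm(
  motion=[
    {"x":0,"y":-15,"z":0,"spin":0,"fingers":-1},
    {"x":0,"y":-40,"z":0,"spin":0,"fingers":-1},
    {"x":0,"y":-60,"z":-30,"spin":0,"fingers":-1},
    {"x":0,"y":-60,"z":-90,"spin":0,"fingers":1},
    {"x":0,"y":-60,"z":-150,"spin":0,"fingers":1},
    {"x":0,"y":-60,"z":-210,"spin":0,"fingers":1},
    {"x":0,"y":-60,"z":-270,"spin":0,"fingers":1},
    {"x":0,"y":-60,"z":-300,"spin":0,"fingers":1},
  ],
)

```text
clock: 11.05
eef_pos: [0.4769, -0.0385, 0.3037]
tool_rot: [0.761, 0.648, 0.003, 0.003]
ft_force: [0.5, 0.1, 0.1]
grip_width: 0.0001
grasp_force: 0.0
```

>>> jog_arm(
  motion=[
    {"x":45,"y":0,"z":0,"spin":0,"fingers":1},
    {"x":95,"y":20,"z":0,"spin":0,"fingers":1},
    {"x":145,"y":60,"z":0,"spin":0,"fingers":1},
    {"x":190,"y":100,"z":0,"spin":0,"fingers":1},
    {"x":215,"y":135,"z":20,"spin":0,"fingers":1},
    {"x":220,"y":153,"z":70,"spin":0,"fingers":1},
    {"x":220,"y":153,"z":120,"spin":0,"fingers":1},
    {"x":220,"y":153,"z":140,"spin":0,"fingers":1},
  ],
)

```text
clock: 12.05
eef_pos: [0.6595, 0.1543, 0.1543]
tool_rot: [0.761, 0.648, -0.003, -0.002]
ft_force: [-0.8, -0.8, 0.2]
grip_width: 0.0001
grasp_force: 0.0
```

```bash
python3 - <<'E'
from h import *
from scipy.spatial.transform import Rotation as R
cs=[cam(n) for n in('scene','top')]
o=readout.get_obs(); p=np.array(o['eef_pos']); print(o['clock'],p,R.from_quat(o['tool_rot']).as_matrix().round(3).tolist())
T=cs[1]; 
print('tcp in scene/top',proj(cs[0],p),proj(T,p),'btn guess',proj(cs[0],[.661,.152,.132]),proj(T,[.661,.152,.132]))
ims=[]
for c,(x0,y0) in zip(cs,((315,160),(180,125))):
    ims.append(cv2.resize(c['pixels'][y0:y0+90,x0:x0+80,::-1],(400,450),interpolation=cv2.INTER_CUBIC))
cv2.imwrite('pics/hov.png',np.hstack(ims))
E
```

```text
12.15 [0.65943489 0.15407892 0.15516146] [[0.159, 0.987, -0.007], [0.987, -0.159, -0.001], [-0.002, -0.006, -1.0]]
tcp in scene/top [[353.59619808 198.83034757]] [[219.7303383  169.13982991]] btn guess [[352.65859045 204.88055581]] [[221.31344504 170.52035945]]
```

View pics/hov.png

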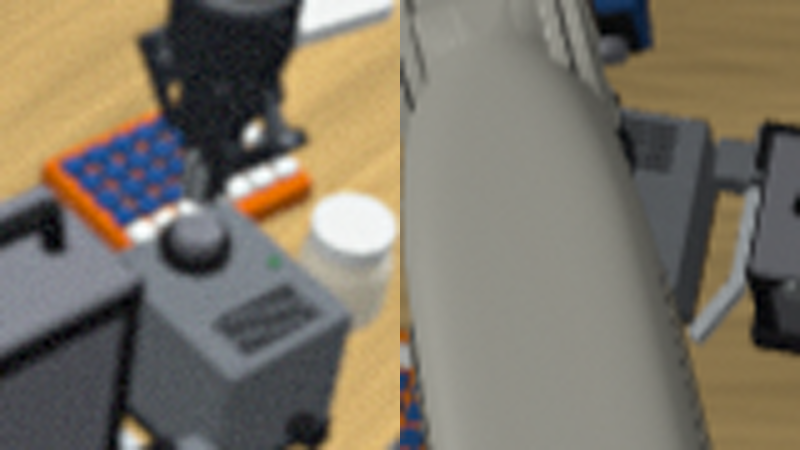

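The shut tip hangs over the button, with the tip at scene about (354,199) and the button centre at about (354,207). The button sits about 4 mm further in x, so I'll shift and press.

>>> jog_arm(
  motion=[
    {"x":-1,"y":4,"z":5,"spin":0,"fingers":1},
    {"x":-1,"y":4,"z":12,"spin":0,"fingers":1},
    {"x":-1,"y":4,"z":18,"spin":0,"fingers":1},
    {"x":-1,"y":4,"z":22,"spin":0,"fingers":1},
    {"x":-1,"y":4,"z":26,"spin":0,"fingers":1},
    {"x":-1,"y":4,"z":29,"spin":0,"fingers":1},
  ],
)

```text
clock: 12.9
eef_pos: [0.6652, 0.1515, 0.1304]
tool_rot: [0.762, 0.648, 0.0, 0.0]
ft_force: [-0.4, -0.3, 3.1]
grip_width: -0.0002
grasp_force: 1.2
```

>>> jog_arm(
  motion=[
    {"x":0,"y":0,"z":2,"spin":0,"fingers":1},
    {"x":0,"y":0,"z":4,"spin":0,"fingers":1},
  ],
)

```text
clock: 13.15
eef_pos: [0.6652, 0.1515, 0.1269]
tool_rot: [0.762, 0.648, 0.0, 0.0]
ft_force: [-1.8, -0.5, 3.7]
grip_width: -0.0001
grasp_force: 2.2
```

>>> jog_arm(
  motion=[
    {"x":0,"y":0,"z":2,"spin":0,"fingers":1},
    {"x":0,"y":0,"z":4,"spin":0,"fingers":1},
    {"x":0,"y":0,"z":4,"spin":0,"fingers":1},
  ],
)

```text
clock: 13.52
eef_pos: [0.6653, 0.1515, 0.1259]
tool_rot: [0.762, 0.648, 0.001, 0.001]
ft_force: [-6.0, -2.3, 15.6]
grip_width: 0.0001
grasp_force: 7.5
```

The button has bottomed at z = 0.126 with 15.6 N. I'll release it straight up and move clear.

>>> jog_arm(
  motion=[
    {"x":0,"y":0,"z":1,"spin":0,"fingers":1},
    {"x":0,"y":0,"z":-10,"spin":0,"fingers":1},
    {"x":0,"y":0,"z":-30,"spin":0,"fingers":1},
    {"x":0,"y":0,"z":-70,"spin":0,"fingers":1},
    {"x":0,"y":0,"z":-120,"spin":0,"fingers":1},
    {"x":0,"y":0,"z":-150,"spin":0,"fingers":1},
    {"x":0,"y":0,"z":-150,"spin":0,"fingers":1},
    {"x":0,"y":0,"z":-150,"spin":0,"fingers":1},
  ],
)

```text
clock: 14.52
eef_pos: [0.6649, 0.1515, 0.2705]
tool_rot: [0.762, 0.648, -0.001, -0.001]
ft_force: [-0.1, 0.5, -1.2]
grip_width: -0.0001
grasp_force: 0.0
```

```bash
python3 - <<'E'
from h import *
b=np.load('pics/prepress.npz')['b'].astype(int); c=cam('scene')['pixels'].astype(int)
d=np.abs(b-c).mean(2)
for n,(x0,y0,x1,y1) in dict(box=(278,220,325,275),keyb_housing=(355,205,388,250),bench_right=(90,240,270,380)).items(): print(n,d[y0:y1,x0:x1].mean().round(2),d[y0:y1,x0:x1].max())
o=readout.get_obs(); print(o['clock'],o['eef_pos'],o['ft_force'])
E
```

```text
box 4.93 26.666666666666668
keyb_housing 2.95 12.666666666666666
bench_right 2.64 17.333333333333332
14.575 [0.66454885 0.15145667 0.26989807] [-0.44837531  0.00506182 -0.02314817]
```

```bash
python3 - <<'E'
from h import *
b=np.load('pics/prepress.npz')['b']; c=load('scene')['pixels']
g=lambda a:cv2.cvtColor(a,cv2.COLOR_RGB2GRAY).astype(np.float32)
for n,(x0,y0,x1,y1) in dict(box=(278,222,328,270),stop=(325,250,360,290),house=(355,205,388,250)).items():
    print(n,cv2.findTransformECC(g(b)[y0:y1,x0:x1],g(c)[y0:y1,x0:x1],np.eye(2,3,dtype=np.float32),cv2.MOTION_TRANSLATION)[1][:,2])
E
```

```text
box [0.24554586 0.16293724]
stop [-0.00491317 -0.00856279]
house [0.02832832 0.00892632]
```

```bash
python3 -c "
from workcell import bot; print(bot.job_done())"
```

```text
the job is handed in; nothing more can be done
None
```

The battery box is in the dock, hard against the stop (no motion at 37 N). The charge button was pressed fully down (15.6 N) and let go, the arm is clear, and the job was handed in at about 14.6 s; the judge's verdict was not shown.

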